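Put the files back in the file tray

TASK

Put the four files away in the file tray: lay each one fully down in the pocket cut to its own shape, handle in the handle end. The wood chisel and the screwdriver do not belong in the tray: leave them where they lie on the bench.

Things in the scene. Friction and masses are not known exactly. Their poses are not given: they have to be found in the camera images.
- flat_file: Flat file: dark blade 22 x 4 mm, even width, square end 192 mm ahead of origin. Octagonal wood handle 90 long, 24 mm wide at its 30 mm long parallel belly. Origin: on the tool's axis at mid-belly (butt 60 mm behind), 13 mm above what it lies on; grip here across y. x level towards the tip, z up; lies on belly and tip. 65 to 170 g, balance point up to 85 mm ahead.
- half_round_file: Half-round file: dark domed blade 20 x 6 mm, tapers to a 5 mm tip 177 mm ahead of origin. Octagonal wood handle 90 long, 24 mm wide at its 30 mm long parallel belly. Origin: on the tool's axis at mid-belly (butt 60 mm behind), 13 mm above what it lies on; grip here across y. x level towards the tip, z up; lies on belly and tip. 65 to 170 g, balance point up to 85 mm ahead.
- three_square_file: Three-square file: short dark triangular blade, 14 mm wide, tapers to a point 142 mm ahead of origin. Octagonal wood handle 90 long, 24 mm wide at its 30 mm long parallel belly. Origin: on the tool's axis at mid-belly (butt 60 mm behind), 13 mm above what it lies on; grip here across y. x level towards the tip, z up; lies on belly and tip. 65 to 170 g, balance point up to 85 mm ahead.
- round_file: Round file: long slim dark rod, 9 mm thick, tapers to a 4 mm point 192 mm ahead of origin. Octagonal wood handle 90 long, 24 mm wide at its 30 mm long parallel belly. Origin: on the tool's axis at mid-belly (butt 60 mm behind), 13 mm above what it lies on; grip here across y. x level towards the tip, z up; lies on belly and tip. 65 to 170 g, balance point up to 85 mm ahead.
- chisel: Wood chisel: round neck, short bright even blade 20 x 4 mm, edge 142 mm ahead of origin; steel hoop on butt. Octagonal wood handle 90 long, 24 mm wide at its 30 mm long parallel belly. Origin: on the tool's axis at mid-belly (butt 60 mm behind), 13 mm above what it lies on; grip here across y. x level towards the tip, z up. Not a file, stays where it lies.
- screwdriver: Screwdriver: bright even shaft 7 mm thick, flat 10 mm wide tip 155 mm ahead of origin. Octagonal wood handle 90 long, 24 mm wide at its 30 mm long parallel belly. Origin: on the tool's axis at mid-belly (butt 60 mm behind), 13 mm above what it lies on; grip here across y. x level towards the tip, z up. Not a file, stays where it lies.
- flat_pocket: Plywood board 288 x 59 mm with 10 mm deep black-floored pocket: handle part 40 wide, slot 38 wide, parallel, to x = 136 mm; 50 mm finger channel across at the belly. Origin: board's centre at the pocket's floor (bench + 8; board top + 18 mm). x to the tip end, z up. Seated: file's origin at x -66, y 0, z +13 mm, its x along this x, 8 to 10 mm play all round.
- half_round_pocket: Pocket board of the half-round file: slot 36 mm wide, tapering to 22 at its end, x = 121 mm. The four boards lie side by side, 60 mm apart, in any order, handle ends together, in one tray with a rim 20 mm high. Board as flat_pocket: same size, origin, axes, seated place, handle pocket and channel.
- three_square_pocket: Pocket board of the three-square file: the shortest slot, 31 mm wide tapering to 21 at its end, x = 86 mm. Board as flat_pocket: same size, origin, axes, seated place, handle pocket and channel.
- round_pocket: Pocket board of the round file: long slim slot, 26 mm wide tapering to 22 at its end, x = 136 mm. Board as flat_pocket: same size, origin, axes, seated place, handle pocket and channel.
Mind the look-alikes: they are no part of the job. Leave any green look-alike of the half_round_file alone. What is shaped like the three_square_file but yellow is not meant.

How it is judged:
By the outcome, as a careful person would: the job done as asked, in the order asked, and still so for the second after the job is handed in, with the robot touching nothing.
It also fails if it takes over 109 s, if anything falls off the work surface, if the arm or the gripper's body presses on something with over 40 N, if the wrist force passes 120 N, or if a joint passes its speed limit or range.

ROBOT

A 6-joint arm with a two-finger parallel gripper is mounted at the origin on the work surface. World frame = base frame: x ahead of the robot, y to its left, z up, the work surface at z = 0. Lengths are in m, angles in rad, forces in N, time in s.
With the tool pointing down it reaches from about 0.375 to 0.975 m from the base axis. Payload 3.8 kg.
Tool frame: the origin (TCP) lies between the finger pads; the fingertips stand 17 mm ahead of it and the grasp point (between the pads) lies 2 mm behind it; z points along the fingers, y is the line along which they close (so a half turn about z gives the same grasp; the last joint's range is limited). The gripper opens to 85 mm and grips with 20 to 120 N. Pads are 22 mm wide; open, the fingers measure 114 mm over their backs; the gripper's body (76 mm by 85 mm) begins 54 mm behind the grasp point. The pads swing forward as they close: fully open they stand 13 mm farther back than shut.
Start: joints at [1.229, 0.264, 1.604, -0, 1.274, -0.037], TCP at [0.203, 0.644, 0.248] pointing down, gripper open.
Joint ranges: [-2.63, 2.63], [-0.94, 2.18], [0.31, 2.57], [-1.31, 4.45], [0, 2.66], [-2.55, 2.55]. Speed limits (rad/s): [2.57, 2.57, 3.14, 3.14, 3.14, 3.14].

INTERFACE

Orientations are given as a rotation vector (axis times angle).
In Python, from cell import bot, ungrasp, close_gripper, planner, vision, finish_job, monitor gives the robot as it stands. Calls block until the motion is done:
- bot.move_to(position, orientation): joint-space move of the TCP to a pose.
- bot.move_straight(position, rotation=None, max_speed=0.15, f_stop=None): straight line of the TCP; rotation=None keeps the orientation; max_speed is the mean speed in m/s. With f_stop (N) it stops when the force on the tool has changed by that much, and returns True; else False.
- bot.set_joints(angles): joint-space move.
- ungrasp() and close_gripper(grip_force=None): open the fingers fully, or close them until they stop; grip_force is the grip in N (None keeps the last).
- bot.sleep(seconds).
- planner.solve_ik(position, orientation): joint angles nearest the present ones, or None.
- vision.read_camera(name): name is "scene" or "side" or "wrist"; returns (picture, depth): 400x640x3 uint8, red, green, blue; 400x640 float32, m along the optical axis (not along the pixel's ray), 0 where there is no reading.
- vision.camera_model(name): a dict with "intrinsics" (3x3 intrinsics, pixels), "dist_coeffs" ([k1, k2, p1, p2, k3] as OpenCV has them; the pictures are not rectified), "rvec" (rotation vector, rad) and "tvec" (3), from world to camera coordinates, as OpenCV has them; the wrist camera has in their place "tool_from_camera" (4x4, takes a point from camera to tool coordinates, whose origin is the TCP and whose axes are the flange's). Camera axes: x right, y down, z forward; pixel columns grow to the right and rows downward; lengths in m; the calibration is good to about 2 mm. A picture is of the moment at which its call begins: read the wrist's pose just before it. camera_model takes no time and is no camera call.
A pose or a line that the arm cannot do raises bot.PlanningError and nothing moves.
- finish_job(): hands the job in; it is judged then, once.
Readings, each from a call of its own:
- monitor.get_clock(): time.
- monitor.get_joint_pos(): joint angles.
- monitor.get_joint_vel(): joint speeds.
- monitor.get_joint_torque(): joint torques, N m.
- monitor.get_ee_pos(): TCP position.
- monitor.get_tcp_rot(): TCP orientation.
- monitor.get_wrist_force(): force on the tool from outside, world axes, zero at the start.
- monitor.get_torque(): the same for the moment, N m.
- monitor.get_gripper_width(): finger opening in m.
- monitor.get_grip_force(): force on a finger pad.
Only numpy, scipy, OpenCV 4.12 (cv2) and the standard library are available. Lean on these libraries where they do the work, as an engineer would, in place of code of your own. Each camera call takes 0.05 s, during which the arm holds its last target. There are 200 camera calls.

## Working session

There is one attempt and no reset: what is moved stays moved. The work goes in short steps, each a Python script; the robot and the scene stay as the last script left them, time stands still between calls to the robot, and variables do not carry over. Pictures are saved under pics/ and viewed, at most 14 in all, crops included, and the job is handed in when it is done.

```bash
mkdir -p pics; ls; python3 - <<'E'
from cell import bot, vision, monitor
import cv2,numpy as np
for n in("scene","side","wrist"):
    p,d=vision.read_camera(n); np.savez(f"pics/{n}0.npz",p=p,d=d)
    cv2.imwrite(f"pics/{n}0.png",p[:,:,::-1]); m=vision.camera_model(n); print(n,m)
E
```

```text
pics
scene {'intrinsics': array([[399.07566275,   0.        , 321.57264731],
       [  0.        , 399.07566275, 202.84352788],
       [  0.        ,   0.        ,   1.        ]]), 'dist_coeffs': array([-0.04570327,  0.        ,  0.        ,  0.        ,  0.        ]), 'rvec': array([ 1.95018609,  1.63162727, -0.59137917]), 'tvec': array([ 0.01393734, -0.31597933,  1.72078689])}
side {'intrinsics': array([[363.56700438,   0.        , 325.97661928],
       [  0.        , 363.56700438, 200.72053875],
       [  0.        ,   0.        ,   1.        ]]), 'dist_coeffs': array([-0.06932123,  0.        ,  0.        ,  0.        ,  0.        ]), 'rvec': array([ 2.25993526, -0.70574306,  0.30951279]), 'tvec': array([-0.41706316,  0.14430205,  0.93032036])}
wrist {'intrinsics': array([[313.60252308,   0.        , 323.57357662],
       [  0.        , 313.60252308, 199.78240035],
       [  0.        ,   0.        ,   1.        ]]), 'dist_coeffs': array([-0.0225635,  0.       ,  0.       ,  0.       ,  0.       ]), 'tool_from_camera': array([[-1.98907094e-03, -9.51081143e-01, -3.08934789e-01,
         7.89105638e-02],
       [ 9.99997887e-01, -1.73131627e-03, -1.10846851e-03,
        -3.75270738e-04],
       [ 5.19379672e-04, -3.08936341e-01,  9.51082577e-01,
        -1.24410639e-01],
       [ 0.00000000e+00,  0.00000000e+00,  0.00000000e+00,
         1.00000000e+00]])}
```

View pics/scene0.png

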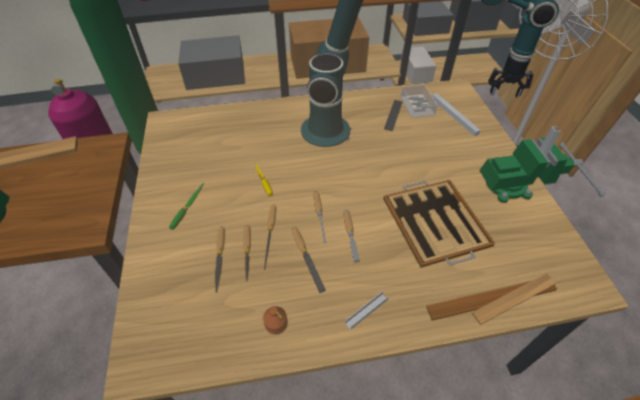

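View pics/side0.png

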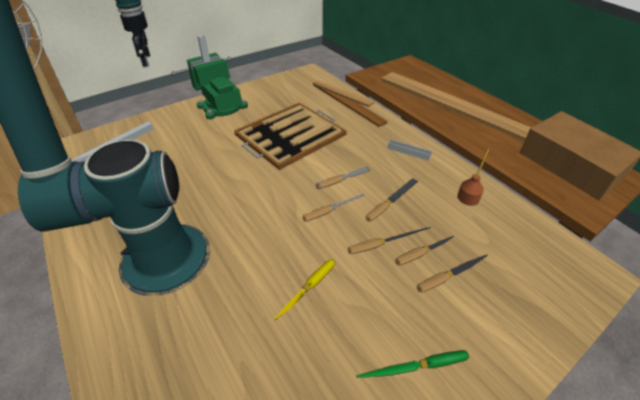

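The scene image shows six wooden-handled tools: (220,258), (247,252), (270,236), (307,258), (319,215) and (350,235). There are also look-alikes, green at (187,205) and yellow at (264,180). The tray is at (438,222). I'll enlarge these areas.

```bash
python3 - <<'E'
import cv2
p=cv2.imread("pics/scene0.png")
a=cv2.resize(p[182:302,190:380],None,fx=4.2,fy=4.2,interpolation=cv2.INTER_CUBIC)
b=cv2.resize(p[170:275,375:505],None,fx=5,fy=5,interpolation=cv2.INTER_CUBIC)
cv2.imwrite("pics/a.png",a);cv2.imwrite("pics/b.png",b)
E
```

```text
(no output)
```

View pics/a.png

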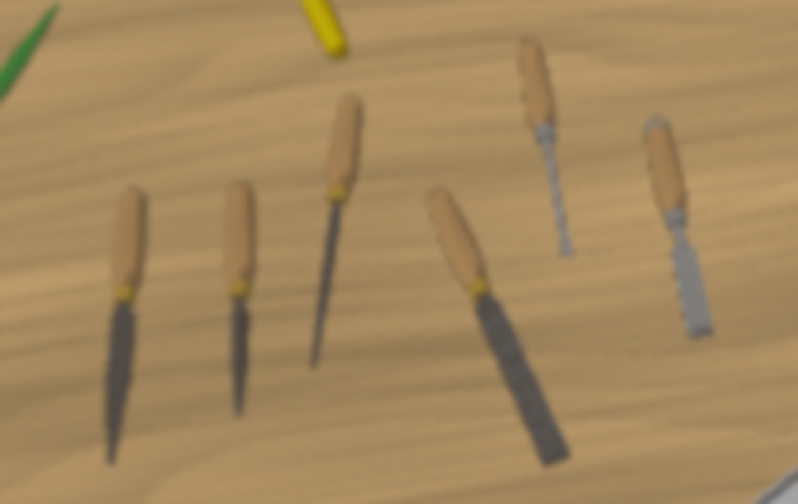

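View pics/b.png

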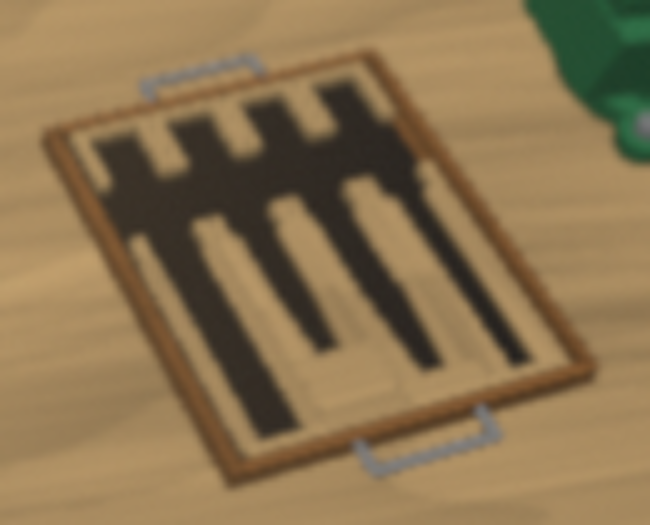

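Choices by description, in scene crop `a`:
- **half_round:** wide, tapered dark blade, from butt (136,187) to tip (111,464).
- **three_square:** short dark blade, (239,181) to (238,416).
- **round:** slim dark rod, (351,95) to (314,367).
- **flat:** even dark blade, (436,189) to (556,461).
- **Left alone:** the bright screwdriver (535,80), the hooped chisel (665,160), the green tool and the yellow one.

The pockets in crop `b`, from left to right, are flat, three-square, half-round and round.

Next I'll compute coarse poses, then look with the wrist camera.

```bash
cat > h.py <<'E'
import numpy as np, cv2
from scipy.spatial.transform import Rotation as R
from cell import bot, ungrasp, close_gripper, planner, vision, finish_job, monitor
def ext(name,pose=None):
    m=vision.camera_model(name)
    if name=="wrist":
        T=np.eye(4);T[:3,:3]=R.from_rotvec(pose[1]).as_matrix();T[:3,3]=pose[0]
        C=T@m["tool_from_camera"]
    else:
        C=np.eye(4);r=cv2.Rodrigues(m["rvec"])[0];C[:3,:3]=r.T;C[:3,3]=-r.T@m["tvec"]
    return m,C
def p2w(name,uv,z,pose=None):
    m,C=ext(name,pose)
    n=cv2.undistortPoints(np.array(uv,float).reshape(-1,1,2),m["intrinsics"],m["dist_coeffs"])[:,0]
    d=np.c_[n,np.ones(len(n))]@C[:3,:3].T
    return C[:3,3]+d*((z-C[2,3])/d[:,2])[:,None]
def down(yaw,flip=False): # tool z down, tool x at heading yaw
    return (R.from_euler('z',yaw)*R.from_euler('x',np.pi)).as_rotvec()
def shot(tag):
    pose=(np.array(monitor.get_ee_pos()),np.array(monitor.get_tcp_rot()))
    p,d=vision.read_camera("wrist")
    np.savez(f"pics/{tag}.npz",p=p,d=d,pos=pose[0],rot=pose[1]); cv2.imwrite(f"pics/{tag}.png",p[:,:,::-1]); return p,d,pose
E
python3 - <<'E'
from h import *
np.set_printoptions(precision=3,suppress=True)
T=dict(half=[(136,187),(111,464)],three=[(239,181),(238,416)],round=[(351,95),(314,367)],flat=[(436,189),(556,461)],screw=[(530,40),(568,252)],chis=[(655,120),(700,335)])
for k,v in T.items():
    w=p2w("scene",np.array(v)/4.2+[190,182],0.01); e=w[1]-w[0]; L=np.linalg.norm(e[:2])
    o=w[0]+e/L*.06; print(k,o,np.hypot(*o[:2]),"L",L,"yaw",np.arctan2(e[1],e[0]))
w=p2w("scene",np.array([(45,132),(373,50),(595,372),(232,485)])/5+[375,170],0.02);print(w,w.mean(0),np.linalg.norm(w-np.roll(w,1,0),axis=1))
print(monitor.get_clock(),monitor.get_tcp_rot(),R.from_rotvec(monitor.get_tcp_rot()).as_matrix())
for y in(-1.57,0,1.57,3.14):
    for p in([.6,.3,.3],[.55,-.1,.25]): print(y,p,planner.solve_ik(p,down(y)))
E
```

```text
half [ 0.516 -0.45   0.01 ] 0.684467262570091 L 0.25156378110555994 yaw -0.09374408477368713
three [ 0.525 -0.364  0.01 ] 0.638573831993659 L 0.2186939190487982 yaw -0.06327648355249091
round [ 0.448 -0.272  0.01 ] 0.5241512189509097 L 0.26761988602371223 yaw -0.2061824597139758
flat [ 0.56  -0.189  0.01 ] 0.5912724593953662 L 0.2643999976945741 yaw 0.20200402775853143
screw [ 0.414 -0.1    0.01 ] 0.4259893860746808 L 0.2276716496287867 yaw -0.03603187342763426
chis [ 0.522 -0.012  0.01 ] 0.5220231519136699 L 0.21336877472537766 yaw -0.05424541931321245
[[0.429 0.139 0.02 ]
 [0.394 0.407 0.02 ]
 [0.698 0.443 0.02 ]
 [0.736 0.175 0.02 ]] [0.564 0.291 0.02 ] [0.309 0.27  0.306 0.271]
0.15 [-0.477 -3.105  0.003] [[-0.954  0.3   -0.001]
 [ 0.3    0.954 -0.002]
 [ 0.    -0.002 -1.   ]]
-1.57 [0.6, 0.3, 0.3] None
-1.57 [0.55, -0.1, 0.25] None
0 [0.6, 0.3, 0.3] [ 0.427  0.23   1.551 -0.     1.36   1.997]
0 [0.55, -0.1, 0.25] [-0.224  0.044  1.853 -0.     1.245  1.346]
1.57 [0.6, 0.3, 0.3] [ 0.427  0.23   1.551 -0.     1.36   0.427]
1.57 [0.55, -0.1, 0.25] [-0.224  0.044  1.853 -0.     1.245 -0.224]
3.14 [0.6, 0.3, 0.3] [ 0.427  0.23   1.551 -0.     1.36  -1.143]
3.14 [0.55, -0.1, 0.25] [-0.224  0.044  1.853  0.     1.245 -1.794]
```

```bash
python3 - <<'E'
from h import *
bot.move_to([.62,.29,.24],down(0.11)); shot("tray1")
bot.move_to([.63,-.31,.28],down(0)); shot("files1"); print(monitor.get_clock(),monitor.get_ee_pos())
E
```

```text
4.3833 [ 0.63048944 -0.30877366  0.27991709]
```

View pics/tray1.png

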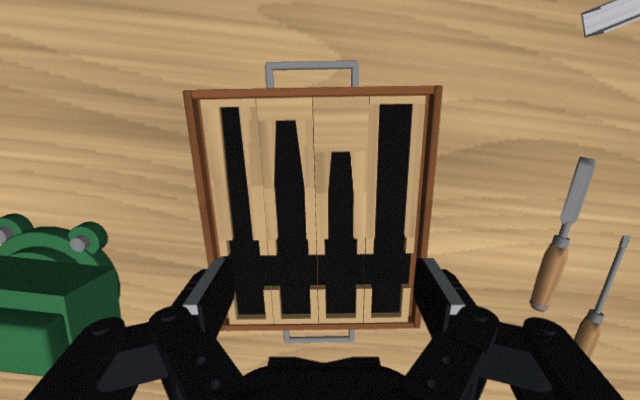

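View pics/files1.png

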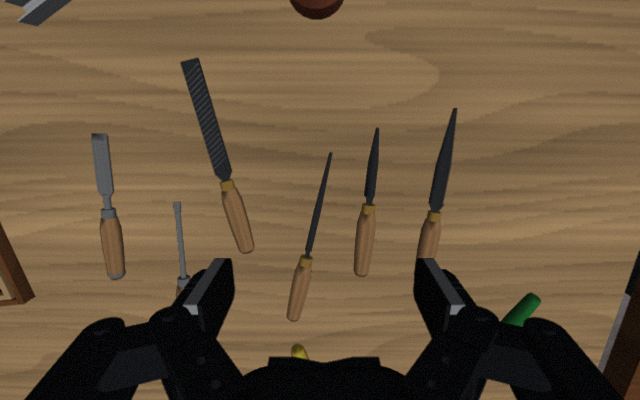

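Wrist views: the tray runs, left to right, round (slot end 231,107), half-round (286,121), three-square (341,152), flat (396,104). Their handle ends are at about (251,318), (295,317), (341,317) and (386,316).

Files, tip then butt: flat (191,62)/(248,251), round (331,153)/(293,318), three-square (377,129)/(362,275). The half-round tip is (455,109) with its ferrule at (435,213), and the butt is hidden.

```bash
python3 - <<'E'
from h import *
np.set_printoptions(precision=4,suppress=True)
z=np.load("pics/tray1.npz");ps=(z["pos"],z["rot"])
far=p2w("wrist",[(231,107),(286,121),(341,152),(396,104)],.008,ps);near=p2w("wrist",[(251,318),(295,317),(341,317),(386,316)],.008,ps)
xe=np.array([.136,.121,.086,.136])
for n,f,g,x in zip("rhtf",far,near,xe):
    e=f-g;L=np.linalg.norm(e);e/=L;print(n,"L",L,"yaw",np.arctan2(e[1],e[0]),"org",f-e*x,"nearx",x-L)
w=p2w("wrist",[(184,91),(442,87),(418,327),(222,330)],.02,ps);print(w,w.mean(0))
z=np.load("pics/files1.npz");ps=(z["pos"],z["rot"])
for k,t,b,tx,bx,bz in(("flat",(191,62),(248,251),.192,-.06,.012),("round",(331,153),(293,318),.192,-.06,.012),("three",(377,129),(362,275),.142,-.06,.012),("half",(455,109),(435,213),.177,.03,.014)):
    a=p2w("wrist",[t],.005,ps)[0];c=p2w("wrist",[b],bz,ps)[0];e=(a-c)[:2];L=np.linalg.norm(e);e/=L
    print(k,"L",L,tx-bx,"yaw",np.arctan2(e[1],e[0]),"o tip",a[:2]-e*tx,"o butt",c[:2]-e*bx)
E
```

```text
r L 0.2768828113506939 yaw 0.11628162933188191 org [0.5434 0.3829 0.008 ] nearx -0.14088281135069392
h L 0.2599727870465395 yaw 0.1190925767984584 org [0.5499 0.3233 0.008 ] nearx -0.13897278704653948
t L 0.22555029283479966 yaw 0.12669746090249678 org [0.5572 0.262  0.008 ] nearx -0.13955029283479967
f L 0.27669038697801956 yaw 0.1317559192106871 org [0.5664 0.2019 0.008 ] nearx -0.14069038697801955
[[0.6902 0.4447 0.02  ]
 [0.7233 0.1778 0.02  ]
 [0.423  0.1415 0.02  ]
 [0.3894 0.4025 0.02  ]] [0.5565 0.2916 0.02  ]
flat L 0.24902754176723654 0.252 yaw 0.2069483609726205 o tip [ 0.5633 -0.1922] o butt [ 0.5662 -0.1916]
round L 0.25375390943181636 0.252 yaw -0.22103035546459565 o tip [ 0.4557 -0.2766] o butt [ 0.4539 -0.2762]
three L 0.2040798625876664 0.20199999999999999 yaw -0.05861418993207043 o tip [ 0.5313 -0.3676] o butt [ 0.5293 -0.3675]
half L 0.1336947787869794 0.147 yaw -0.10117858038431914 o tip [ 0.5214 -0.453 ] o butt [ 0.5346 -0.4544]
```

```bash
cat >> h.py <<'E'
F=dict(flat=(.5645,-.192,.207),round=(.455,-.2765,-.221),three=(.530,-.3676,-.059),half=(.522,-.4532,-.101))
C0=np.array([.5555,.292]);TY=.123;U=np.array([np.cos(TY),np.sin(TY)]);V=np.array([-U[1],U[0]])
LAT=dict(round=.09,half=.03,three=-.03,flat=-.09)
def pick(k,zg=.024):
    x,y,a=F[k]
    bot.move_to([x,y,.12],down(a)); bot.move_straight([x,y,zg],max_speed=.12,f_stop=15)
    close_gripper(100); print(k,"width",monitor.get_gripper_width(),"z",monitor.get_ee_pos()[2])
    bot.move_straight([x,y,.13],max_speed=.15); print("width",monitor.get_gripper_width(),"grip",monitor.get_grip_force())
def place(k,bias,zp=.035):
    p=C0-.066*U+(LAT[k]+bias)*V
    bot.move_to([*p,.13],down(TY)); s=bot.move_straight([*p,zp],max_speed=.08,f_stop=15)
    print("stop",s,monitor.get_ee_pos(),monitor.get_wrist_force())
    ungrasp(); bot.move_straight([*p,.14],max_speed=.2); print("t",monitor.get_clock())
E
python3 - <<'E'
from h import *
pick("flat"); shot("held1"); place("flat",-.004)
bot.move_to([.60,.29,.26],down(TY)); shot("tray2")
E
```

```text
flat width 0.021678374693245395 z 0.02475497057825846
width 0.02107922469841829 grip 99.39559333026409
stop False [0.50216813 0.19083877 0.03567757] [ 0.36885651 -0.24221618 -0.46599959]
t 11.7833
```

View pics/tray2.png

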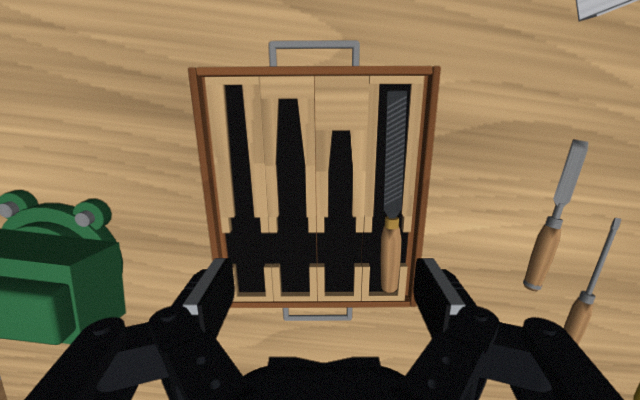

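View pics/held1.png

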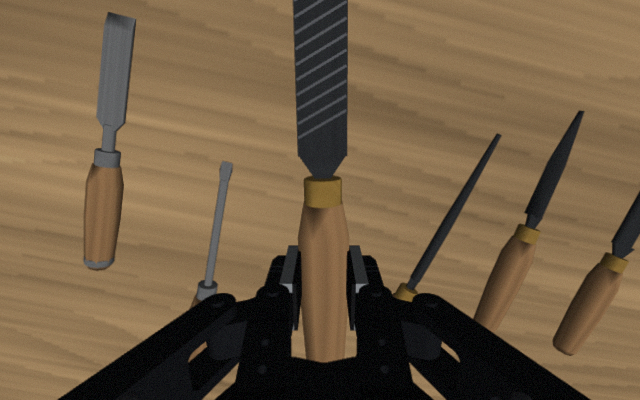

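The flat file lies down in its slot: tip (397,91) against slot end (395,84), butt (390,290). Held level, grip centred. Next the round and three-square files.

```bash
python3 - <<'E'
from h import *
pick("round"); place("round",.003)
pick("three"); place("three",-.002)
bot.move_to([.60,.29,.26],down(TY)); shot("tray3")
E
```

```text
round width 0.021357553548798876 z 0.024728651998275848
width 0.02134551626881646 grip 99.56794615834951
stop False [0.4791282  0.37660498 0.0357589 ] [ 0.43004209  0.43364198 -1.09537898]
t 22.1417
three width 0.021184577054009876 z 0.024750954093513012
width 0.021332323819029955 grip 100.19141977652907
stop False [0.49455302 0.25243355 0.03569437] [ 0.2403332   0.04496365 -0.67562687]
t 32.0583
```

View pics/tray3.png

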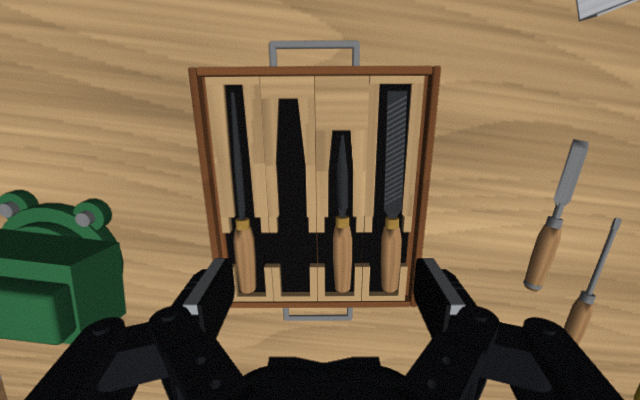

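The round file (tip 233,93), three-square (tip 342,137) and flat are each in their own pockets and undisturbed. The half-round goes last.

```bash
python3 - <<'E'
from h import *
pick("half"); place("half",0)
bot.move_to([.60,.29,.26],down(TY)); p,d,ps=shot("tray4")
cv2.imwrite("pics/tray4c.png",cv2.resize(p[50:320,180:450,::-1],None,fx=2.2,fy=2.2,interpolation=cv2.INTER_CUBIC))
E
```

```text
half width 0.021384157869044504 z 0.024773948850280586
width 0.0213838785276619 grip 100.42897017672658
stop False [0.48688797 0.31403538 0.03571551] [-1.08897878  0.17293474 -1.07626689]
t 43.2583
```

View pics/tray4c.png

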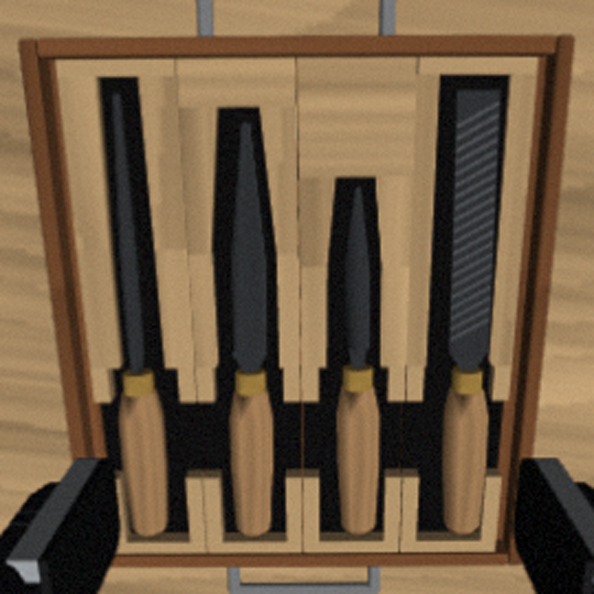

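All four files are in their own pockets: tips at (117,97), (246,125), (358,190) and (480,92), butts at about y=530, nothing resting on an edge.

```bash
python3 -c "
from h import *
print(finish_job())"
```

```text
the job is handed in; nothing more can be done
None
```

All four files lie in their own pockets in the tray, handles in the handle ends; I didn't touch the chisel, screwdriver or look-alikes, and the job was handed in at about 45 s of the 109 s limit.

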